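# Pin the retaining bar of a cask stillage

## Task

Swing the yellow retaining bar fully closed in front of the small cask so that its hole lines up between the plates of the blue bracket. Then take the quick-release pin by squeezing its red button in, put it down through the three holes until its collar rests on the bracket, and let go so that the button springs out and the pin locks. Leave the jug, the mallet and the bottle where they are.

Things in the scene. Friction and masses are not known exactly. Their poses are not given: they have to be found in the camera images.
- stillage: fixed grey base plate with a lying steel cask (diameter 156, length 250 mm, axis along x, 107 mm high, front end at x = 52 mm, top 185 mm high), a round hinge post (y = -90 mm) and a blue bracket (y = +90 mm). Origin on the table under the middle of the closed bar; x points from the bar to the cask (away from the robot at yaw 0), y from the hinge to the bracket.
- pin_seat (a point): centre of the 17 mm hole in the blue bracket's upper plate, on its top face (148 mm high); axes as the stillage, z up. The pin's collar rests here. Two level plates, 44 x 44 x 10 mm with 17 mm holes, undersides 138 and 110 mm high; their spine stands on the cask side, 22 to 40 mm from the holes' axis, no higher than the upper plate. Free space below the lower plate.
- gate (a joint): angle of the yellow bar about its upright hinge, rad: 0 = fully closed (at its stop, holes in line), up to 1.2 = open towards the robot (growing: counter-clockwise from above; bar's yaw = stillage's yaw + this). Starts 0.55 to 1.0; stays where left (friction 0.12 N m). Bar 24 mm wide, 12 mm thick, top 135 mm high.
- gate_axis (a point): point on the upright hinge axis of the bar, at the height of the bar's top (135 mm)
- gate_handle (a point): upright black round handle on the bar, diameter 20 mm, 90 mm from the hinge, standing from the bar's top (135 mm) to 203 mm; this point is on its axis at 179 mm height. Its x and y axes turn with the bar: y runs along the bar, away from the hinge. With the bar closed there are 42 mm between the handle and the cask.
- gate_hole (a point): centre of the 17 mm hole in the 44 mm square steel lug at the bar's end, 180 mm from the hinge, on its top face (135 mm high); the lug goes between the bracket's two plates
- block: fixed wooden parking block 85 x 85 x 75 mm, origin under its centre, with an upright 27 mm through hole in its middle in which the pin stands at the start
- pin: loose quick-release pin (about 0.19 kg), upright, handle up. Origin on its axis at the underside of its collar (diameter 34 mm, 6 mm thick), z up. Handle: black box 26 mm (x) by 30 mm (y), 6 to 58 mm above the origin, red button on its +y face. At the start it stands in the block, collar on the block's top (75 mm high), yaw at most 0.9.
- button (a joint): travel of the red thumb button into the handle, m: 0 = out (studs out, locking), 0.006 = right in (studs in). Spring 3.6 N out, 7.2 N right in. Squeezing the handle between two fingers along the pin's y presses it: 37 mm across when out, 31 mm when in (15 mm on the -y side of the axis, 16 mm on the +y side). It stays in only while squeezed.
- button_face (a point): centre of the red button's outer face (20 mm wide, 42 mm high), 33 mm above the underside of the collar, 22 mm from the pin's axis on its +y side while out
- pin_tip (a point): lower end of the pin's steel shaft (diameter 14 mm, tapered tip), on its axis, 58 mm below the collar. Two brass locking studs stand out of the shaft along y, 45 mm below the collar: 23 mm across while the button is out (too wide for the holes), inside the shaft when it is pressed right in. With the collar seated they clear the lower plate's underside by 3.5 mm.
- jug: bystander: aluminium jug, 84 mm diameter, 110 mm high, handle on its +y side; origin under its centre
- mallet: bystander: rubber mallet lying on the table, 260 mm long along its x, head 64 mm diameter and 100 mm wide at the +x end; origin on the table under the free end of the wooden handle
- cleaner: bystander: white bottle, 72 mm diameter, 135 mm high, origin under its centre
Mind the look-alikes: they are no part of the job. Of the things like the pin, leave any that is pink, purple or turquoise; of the rest the smaller one is meant.

How it is judged:
By the outcome, as a careful person would: the job done as asked, in the order asked, and still so for the second after the job is handed in, with the robot touching nothing.
It also fails if it takes over 64 s, if anything falls off the work surface, if the arm or the gripper's body presses on something with over 40 N, if the wrist force passes 120 N, or if a joint passes its speed limit or range.

## Robot

A 6-joint arm with a two-finger parallel gripper is mounted at the origin on the work surface. World frame = base frame: x ahead of the robot, y to its left, z up, the work surface at z = 0. Lengths are in mm, angles in rad, forces in N, time in s.
With the tool pointing down it reaches from about 350 to 975 mm from the base axis. Payload 7.1 kg.
Tool frame: the origin (TCP) lies on the mounting face of the last link; the fingertips stand 182 mm ahead of it and the grasp point (between the pads) lies 163 mm ahead of it; z points along the fingers, y is the direction in which the jaws open and shut (so a half turn about z gives the same grasp; the last joint's range is limited). The gripper opens to 88 mm and grips with 3 to 60 N. Pads are 20 mm wide; open, the fingers measure 115 mm over their backs; the gripper's body (75 mm by 178 mm) begins 61 mm behind the grasp point.
Start: joints at [1.24, 0.423, 1.63, -0, 1.089, -0.019], TCP at [191.701, 594.859, 404.675] pointing down, gripper open.
Joint ranges: [-3, 3], [-0.9, 2.11], [0.09, 2.58], [-1.31, 4.45], [0.11, 2.69], [-2.54, 2.54]. Speed limits (rad/s): [2.39, 2.39, 3.01, 3.14, 3.14, 3.14].

## Interface

Orientations are given as a rotation vector (axis times angle).
In Python, from workcell import ctrl, optics, nets gives the robot as it stands.
- The arm moves only by the tool send_rows, never from a script. Its argument "rows" is a list of rows, each an object with "offset": the shift along the tool's x, y, z in m, a list of three; "twist": the turn, a rotation vector about the tool's x, y, z in degrees, a list of three. A call has exactly 5 rows; each row shifts and turns the pose as measured when the row begins, along the tool's axes as they then stand; what a row does not reach is not made up. A row lasts 1/12 s, in which the tool goes at most 41.7 mm and 7.16 degrees, less where a joint would pass 70% of its speed; a pose out of reach is approached as far as the arm can. A call is refused whole if a number of a shift passes 0.0417 or a number of a turn 7.16, either way. A call with a gripper value outside its range is refused whole. "gripper" is the finger opening in m, from 0 to 0.0878, set as the call begins (left out, the last holds). The fingers move at their own pace and stop on an object; the grip force is fixed at half the most. Time passes only in rows, so rows that do not move let the fingers close, or fill a call up. It gives the time, the measured TCP pose, the force and the opening at its end, in the units of the state.
- ctrl.get_obs(): the state, without advancing time (a new reading comes with each control period).
- optics.get_image(name): name is "side" or "top" or "wrist"; returns (picture, depth): 384x512x3 uint8, blue, green, red; 384x512 float32, mm along the optical axis (not along the pixel's ray), 0 where there is no reading.
- optics.camera_info(name): a dict with "K" (3x3 intrinsics, pixels), "k1" (the pictures are not rectified: a ray, as slopes to the right and down, at radius r is drawn at 1 + k1 r^2 times it, then the intrinsics apply), "pose" (4x4, takes a point from camera to world coordinates). Camera axes: x right, y down, z forward; pixel columns grow to the right and rows downward; lengths in mm; the calibration is good to about 2 mm. A picture is of the moment at which its call begins: read the wrist's pose just before it. camera_info takes no time and is no camera call; for the wrist camera it gives the pose at the moment of the call.
- ctrl.close_job(): hands the job in, once; it reports no verdict.
Trained networks look in the newest picture that a camera, given by its name, has taken for a name from the list of things; names that differ only in an ending like _2 or _b are one class to them, and where a whole thing is asked for, a point or a joint stands for the part that bears it (a point fixed in the world has none). Each returns a list of dicts, best first, with "conf" (0 to 1); they miss things now and then, are a little off and sometimes report something else, mostly with a low value. They report only what shows in the picture. A call takes as long as a camera call. They do not tell look-alikes from the thing itself.
- nets.spot_in(camera, label): "extent" ([left, top, right, bottom] in pixels, round what is visible of it).
- nets.spot_point(camera, label): "position" ([column, row] in pixels: a listed point, or the origin of a listed thing).
The state is a dict: "t": time; "qpos": joint angles; "qvel": joint speeds; "joint_torque": joint torques, N m; "ee_pos": TCP position; "orientation": TCP orientation; "ft_force": force on the tool from outside, world axes, zero at the start; "moment": the same for the moment, N m; "width": finger opening in mm.
Only numpy, scipy, OpenCV 4.12 (cv2) and the standard library are available. Lean on these libraries where they do the work, as an engineer would, in place of code of your own. Each camera call takes 0.05 s, during which the arm holds its last target. There are 200 camera calls.

## Working session

There is one attempt and no reset: what is moved stays moved. The work goes in short steps, Python scripts to look and compute and a tool call to move; the robot and the scene stay as the last step left them, time stands still between calls to the robot, and variables do not carry over. Pictures are saved under pics/ and viewed, about 8 in all and at most 12, crops included, and the job is handed in when it is done.

Besides the shell and the picture viewer there is one more tool, called after "Request:" by a JSON object that holds its "op" and its "data". send_rows: Moves the arm, as the interface text tells. Its arguments: {"type":"object","properties":{"rows":{"type":"array"},"gripper":{"type":"number"}},"required":["rows"]}

```bash
ls; mkdir -p pics; cat > h.py <<'E'
import numpy as np, cv2
from scipy.spatial.transform import Rotation as R
from workcell import ctrl, optics, nets
def ray(ci,px):
    K=ci["K"];p=np.array([(px[0]-K[0][2])/K[0][0],(px[1]-K[1][2])/K[1][1]]);q=p.copy()
    for _ in range(20): q=p/(1+ci["k1"]*(q@q))
    return np.array([q[0],q[1],1.])
def atz(ci,px,z):
    T=np.array(ci["pose"]);d=T[:3,:3]@ray(ci,px);o=T[:3,3]
    return o+d*(z-o[2])/d[2]
def atd(ci,px,depth):
    T=np.array(ci["pose"]);return T[:3,:3]@(ray(ci,px)*depth)+T[:3,3]
def proj(ci,P):
    T=np.array(ci["pose"]);c=T[:3,:3].T@(np.array(P,float)-T[:3,3]);s=c[:2]/c[2]
    s=s*(1+ci["k1"]*(s@s));K=ci["K"];return np.array([K[0][0]*s[0]+K[0][2],K[1][1]*s[1]+K[1][2]])
E
python3 - <<'E'
from h import *
o=ctrl.get_obs();print(o)
H={'gate_axis':135,'gate_handle':179,'gate_hole':135,'pin_seat':148,'button_face':108,'pin':75,'block':0}
for n in ['top','side']:
    im,d=optics.get_image(n);ci=optics.camera_info(n);cv2.imwrite(f'pics/{n}0.png',im)
    print(n,np.round(np.array(ci['pose'])[:3,3]))
    for k,z in H.items():
        for r in nets.spot_point(n,k)[:4]: print(k,round(r['conf'],2),np.round(r['position']),np.round(atz(ci,r['position'],z)))
E
```

```text
pics
{'t': 0.0, 'qpos': array([ 1.24000619e+00,  4.23822226e-01,  1.63067338e+00, -1.45970290e-05,
        1.08861163e+00, -1.90210606e-02]), 'qvel': array([-0.0010641 ,  0.00046853,  0.00060745,  0.00068282,  0.0012512 ,
       -0.00105648]), 'joint_torque': array([-2.02712508e-03, -5.44634593e+01, -2.73660618e+01,  6.42580655e-02,
        2.28492566e-02, -1.17110781e-04]), 'ee_pos': array([191.61430639, 594.61259937, 403.91964766]), 'orientation': array([-4.87695138e-01, -3.10325255e+00,  2.34613641e-03]), 'ft_force': array([ 0.11921159,  0.09761136, -0.36243637]), 'moment': array([-0.01599804,  0.02547131,  0.01165226]), 'width': 87.97589772340064}
top [ 415.  -11. 1471.]
gate_axis 0.61 [257. 164.] [570. -42. 135.]
gate_handle 0.77 [226. 176.] [531.  43. 179.]
gate_hole 0.97 [205. 195.] [484. 100. 135.]
pin_seat 0.74 [195. 151.] [604. 129. 148.]
pin_seat 0.39 [230. 167.] [558.  32. 148.]
button_face 0.6 [400. 258.] [ 302. -449.  108.]
button_face 0.53 [254. 218.] [421. -35. 108.]
button_face 0.51 [331. 175.] [ 540. -253.  108.]
button_face 0.46 [335. 267.] [ 281. -261.  108.]
pin 0.84 [330. 248.] [ 334. -251.   75.]
pin 0.81 [243. 237.] [365.  -3.  75.]
pin 0.75 [387. 201.] [ 466. -423.   75.]
pin 0.7 [390. 254.] [ 312. -429.   75.]
block 0.62 [330. 182.] [ 530. -268.    0.]
side [425. 901. 894.]
gate_axis 0.75 [234. 182.] [564. -62. 135.]
gate_handle 0.96 [243. 189.] [529.  22. 179.]
gate_hole 0.86 [257. 228.] [484. 108. 135.]
pin_seat 0.87 [210. 226.] [595. 130. 148.]
pin_seat 0.15 [228. 185.] [575. -28. 148.]
button_face 0.69 [284. 221.] [420.  47. 108.]
button_face 0.65 [246. 147.] [ 555. -272.  108.]
button_face 0.53 [268. 141.] [ 490. -317.  108.]
button_face 0.4 [331. 175.] [ 296. -160.  108.]
pin 0.75 [254. 158.] [ 529. -263.   75.]
pin 0.68 [301. 233.] [376.  53.  75.]
pin 0.66 [314. 176.] [ 343. -196.   75.]
pin 0.5 [322. 144.] [ 316. -370.   75.]
block 0.71 [252. 179.] [ 531. -255.    0.]
```

```bash
python3 -c "
import cv2
a=cv2.imread('pics/top0.png')[110:310,150:450];cv2.imwrite('pics/t0c.png',cv2.resize(a,None,fx=2.6,fy=2.6,interpolation=cv2.INTER_CUBIC))
a=cv2.imread('pics/side0.png')[70:290,150:450];cv2.imwrite('pics/s0c.png',cv2.resize(a,None,fx=2.6,fy=2.6,interpolation=cv2.INTER_CUBIC))"
```

```text
(no output)
```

View pics/t0c.png

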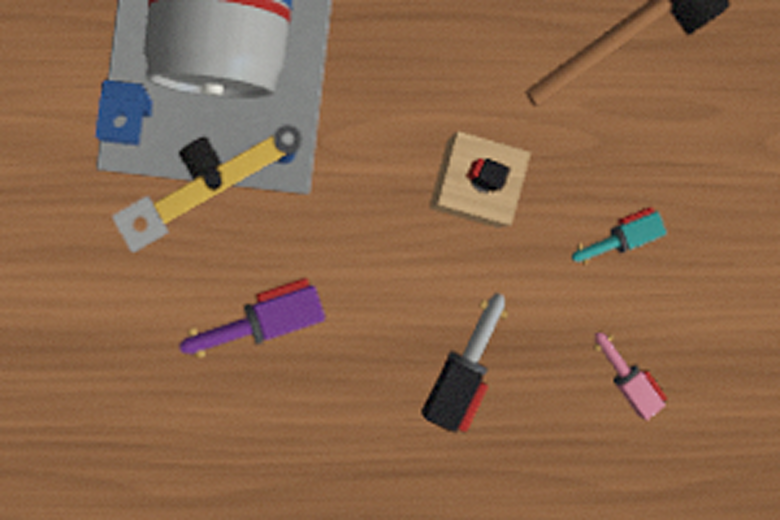

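View pics/s0c.png

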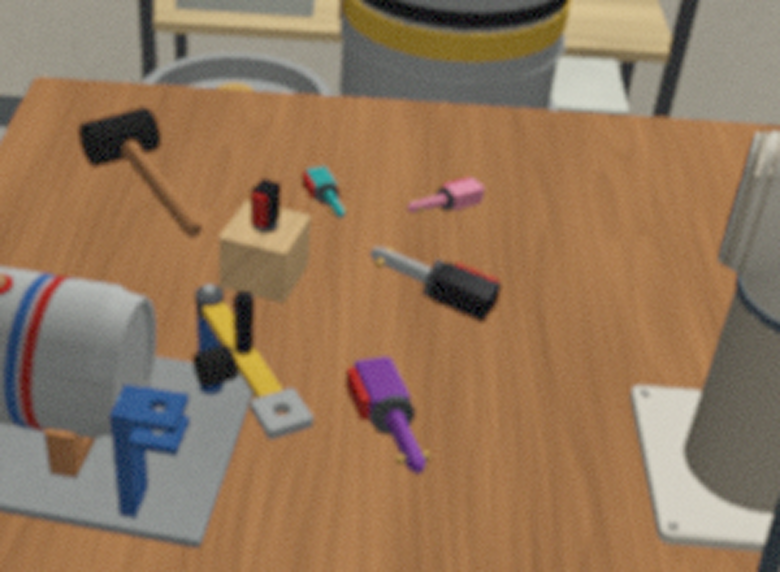

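```bash
cat >> h.py <<'E'
def plan(xyz,jaw=None):
    "tool-frame mm to bring TCP to xyz (shift only), and tool-z twist deg to bring the jaw direction to angle (mod 180)"
    o=ctrl.get_obs();M=R.from_rotvec(o['orientation']).as_matrix();p=o['ee_pos']
    print('t',round(o['t'],2),'pos',np.round(p,1),'f',np.round(o['ft_force'],1),'w',round(o['width'],1),'q6',round(o['qpos'][5],2),'tilt',np.round(M[:2,2]*57.3,2))
    j=np.degrees(np.arctan2(M[1,1],M[0,1]));print('jaw',round(j,1))
    print('off',np.round(M.T@(np.array(xyz,float)-p),1))
    if jaw is not None:
        d=(jaw-j+90)%180-90
        Mn=R.from_euler('z',d,degrees=True).as_matrix()@M
        print('twist z',round(-d,1),'off if turned first',np.round(Mn.T@(np.array(xyz,float)-p),1))
E
python3 - <<'E'
from h import *
o=ctrl.get_obs();M=R.from_rotvec(o['orientation']).as_matrix();T=np.array(optics.camera_info('wrist')['pose']);
print(np.round(M.T@(T[:3,3]-o['ee_pos'])),np.round(M.T@T[:3,:3],2),optics.camera_info('wrist')['K'])
plan([470,40,404])
im=cv2.imread('pics/top0.png')
_,d=optics.get_image('top');ci=optics.camera_info('top')
for r in range(150,200,4): print(r,[f"{c}:{atd(ci,(c,r),d[r,c])[2]:.0f}" for c in range(212,240,3)])
E
```

```text
[69.  0. 20.] [[-0.   -0.97 -0.25]
 [ 1.   -0.    0.  ]
 [-0.   -0.25  0.97]] [[313.95049962   0.         253.51348563]
 [  0.         313.95049962 188.08186123]
 [  0.           0.           1.        ]]
t 0.8 pos [191.7 594.8 404.7] f [ 0.2  0.2 -0.1] w 87.9 q6 -0.02 tilt [0. 0.]
jaw 72.1
off [-435.1 -442.7    0.7]
150 ['212:12', '215:8', '218:14', '221:7', '224:9', '227:15', '230:12', '233:15', '236:10', '239:10']
154 ['212:8', '215:14', '218:16', '221:14', '224:18', '227:11', '230:10', '233:15', '236:9', '239:14']
158 ['212:10', '215:13', '218:12', '221:10', '224:9', '227:9', '230:14', '233:10', '236:10', '239:8']
162 ['212:12', '215:7', '218:12', '221:13', '224:12', '227:17', '230:4', '233:9', '236:11', '239:11']
166 ['212:10', '215:11', '218:14', '221:140', '224:147', '227:139', '230:130', '233:10', '236:8', '239:10']
170 ['212:3', '215:10', '218:11', '221:136', '224:139', '227:144', '230:142', '233:136', '236:13', '239:8']
174 ['212:12', '215:11', '218:8', '221:12', '224:143', '227:144', '230:144', '233:132', '236:136', '239:138']
178 ['212:10', '215:15', '218:7', '221:9', '224:135', '227:137', '230:202', '233:205', '236:133', '239:137']
182 ['212:2', '215:-4', '218:-2', '221:134', '224:132', '227:133', '230:163', '233:165', '236:131', '239:5']
186 ['212:-5', '215:137', '218:137', '221:137', '224:1471', '227:137', '230:130', '233:-0', '236:-1', '239:-6']
190 ['212:137', '215:139', '218:133', '221:137', '224:-2', '227:-4', '230:-1', '233:1', '236:2', '239:-0']
194 ['212:137', '215:138', '218:3', '221:-0', '224:-2', '227:-0', '230:7', '233:-0', '236:2', '239:1']
198 ['212:139', '215:0', '218:2', '221:1', '224:0', '227:-1', '230:2', '233:8', '236:2', '239:-1']
```

Request:
{"op": "send_rows", "data": {"rows": [{"offset": [-0.031,-0.0283,0],"twist": [0,0,0]},{"offset": [-0.031,-0.0283,0],"twist": [0,0,0]},{"offset": [-0.031,-0.0283,0],"twist": [0,0,0]},{"offset": [-0.031,-0.0283,0],"twist": [0,0,0]},{"offset": [-0.031,-0.0283,0],"twist": [0,0,0]}]}}

```text
t: 1.27
ee_pos: [294.1, 415.7, 404.0]
orientation: [0.471, 3.106, 0.009]
ft_force: [0.7, -0.8, 0.4]
width: 87.3
```

Request:
{"op": "send_rows", "data": {"rows": [{"offset": [-0.031,-0.0283,0],"twist": [0,0,0]},{"offset": [-0.031,-0.0283,0],"twist": [0,0,0]},{"offset": [-0.031,-0.0283,0],"twist": [0,0,0]},{"offset": [-0.031,-0.0283,0],"twist": [0,0,0]},{"offset": [-0.031,-0.0283,0],"twist": [0,0,0]}], "gripper": 0.0}}

```text
t: 1.68
ee_pos: [397.7, 234.7, 404.4]
orientation: [0.467, 3.104, 0.012]
ft_force: [1.6, -0.4, 0.5]
width: 57.9
```

Request:
{"op": "send_rows", "data": {"rows": [{"offset": [-0.031,-0.0283,0],"twist": [0,0,0]},{"offset": [-0.031,-0.0283,0],"twist": [0,0,0]},{"offset": [-0.031,-0.0283,0],"twist": [0,0,0]},{"offset": [-0.031,-0.0283,0],"twist": [0,0,0]},{"offset": [-0.031,-0.0283,0],"twist": [0,0,0]}]}}

```text
t: 2.1
ee_pos: [501.6, 53.7, 405.2]
orientation: [0.467, 3.1, 0.015]
ft_force: [0.8, 1.0, -0.6]
width: 24.7
```

```bash
python3 - <<'E'
from h import *
H={'gate_axis':135,'gate_handle':179,'gate_hole':135,'pin_seat':148}
ci=optics.camera_info('wrist');im,d=optics.get_image('wrist');cv2.imwrite('pics/w1.png',im)
for k,z in H.items():
    for r in nets.spot_point('wrist',k)[:3]: print(k,round(r['conf'],2),np.round(r['position']),np.round(atz(ci,r['position'],z),1))
plan([500,50,404],80)
E
```

```text
gate_handle 0.66 [220. 250.] [525.6  24.2 179. ]
gate_hole 0.96 [305. 150.] [482.5 106.5 135. ]
t 2.35 pos [500.7  55.7 404.7] f [-0.5 -0.6 -0.7] w 4.4 q6 -1.19 tilt [0.37 0.5 ]
jaw 72.8
off [-1.  -5.7  0.7]
twist z -7.2 off if turned first [-0.3 -5.8  0.7]
```

View pics/w1.png

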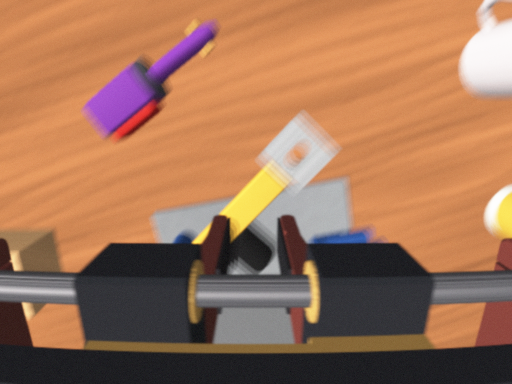

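Request:
{"op": "send_rows", "data": {"rows": [{"offset": [0,0,0],"twist": [0,0,-7.1]},{"offset": [0.001,-0.0125,0],"twist": [0,0,0]},{"offset": [0.001,-0.0125,0],"twist": [0,0,0]},{"offset": [0.001,-0.0125,0],"twist": [0,0,0]},{"offset": [0.001,-0.0125,0],"twist": [0,0,0]}]}}

```text
t: 2.77
ee_pos: [484.8, 11.1, 404.0]
orientation: [0.262, 3.127, 0.016]
ft_force: [-1.1, 0.2, 0.3]
width: 0.6
```

```bash
python3 - <<'E'
from h import *
plan([490,9,335],80)
for n in ['top','side']:
    ci=optics.camera_info(n);im,d=optics.get_image(n)
    o=ctrl.get_obs();print(n,np.round(proj(ci,o['ee_pos']-[0,0,182])))
    for k,z in {'gate_handle':179,'gate_axis':135}.items():
        for r in nets.spot_point(n,k)[:2]: print(k,round(r['conf'],2),np.round(r['position']),np.round(atz(ci,r['position'],z),1))
ci=optics.camera_info('top')
print(atz(ci,(231.5,179),203))
E
```

```text
t 2.77 pos [484.8  11.1 404. ] f [-1.1  0.2  0.3] w 0.6 q6 -1.41 tilt [0.28 0.55]
jaw 80.4
off [-5.2 -1.9 69. ]
twist z 0.4 off if turned first [-5.2 -1.9 69. ]
top [238. 193.]
gate_axis 0.41 [258. 164.] [567.6 -45.9 135. ]
side [261. 174.]
gate_handle 0.58 [240. 192.] [534.5  32.1 179. ]
gate_axis 0.55 [228. 182.] [580.1 -58.7 135. ]
[521.32065366  26.35332176 203.        ]
```

Request:
{"op": "send_rows", "data": {"rows": [{"offset": [0,0,0.014],"twist": [0,0,0]},{"offset": [0,0,0.014],"twist": [0,0,0]},{"offset": [0,0,0.014],"twist": [0,0,0]},{"offset": [0,0,0.014],"twist": [0,0,0]},{"offset": [0,0,0.014],"twist": [0,0,0]}]}}

```text
t: 3.48
ee_pos: [488.9, 13.9, 335.2]
orientation: [0.261, 3.117, 0.018]
ft_force: [0.6, 0.7, -0.1]
width: 0.3
```

Request:
{"op": "send_rows", "data": {"rows": [{"offset": [-0.005,0.0027,0],"twist": [0,0,0]},{"offset": [-0.005,0.0027,0],"twist": [0,0,0]},{"offset": [-0.005,0.0027,0],"twist": [0,0,0]},{"offset": [-0.005,0.0027,0],"twist": [0,0,0]},{"offset": [-0.005,0.003,0],"twist": [0,0,0]}]}}

```text
t: 3.9
ee_pos: [516.1, 25.7, 333.6]
orientation: [0.262, 3.127, 0.019]
ft_force: [-1.9, 1.1, -1.5]
width: 0.5
```

Request:
{"op": "send_rows", "data": {"rows": [{"offset": [-0.008,0.006,0],"twist": [0,0,0]},{"offset": [-0.008,0.006,0],"twist": [0,0,0]},{"offset": [-0.008,0.006,0],"twist": [0,0,0]},{"offset": [-0.008,0.006,0],"twist": [0,0,0]},{"offset": [-0.008,0.005,0],"twist": [0,0,0]}]}}

```text
t: 4.32
ee_pos: [562.9, 49.1, 335.3]
orientation: [-0.262, -3.127, -0.013]
ft_force: [-39.5, -5.3, 22.6]
width: 0.2
```

```bash
python3 - <<'E'
from h import *
plan([564,43,335],80)
for n in ['top','side']:
    ci=optics.camera_info(n);im,d=optics.get_image(n);cv2.imwrite(f'pics/{n}1.png',im)
    for k,z in {'gate_hole':135,'pin_seat':148,'gate_axis':135}.items():
        for r in nets.spot_point(n,k)[:2]: print(n,k,round(r['conf'],2),np.round(r['position']),np.round(atz(ci,r['position'],z),1))
a=np.hstack([cv2.imread('pics/top1.png')[120:230,180:290],cv2.imread('pics/side1.png')[150:260,180:290]])
cv2.imwrite('pics/c1.png',cv2.resize(a,None,fx=3.5,fy=3.5,interpolation=cv2.INTER_CUBIC))
E
```

```text
t 4.32 pos [562.9  49.1 335.3] f [-39.5  -5.3  22.6] w 0.2 q6 -1.35 tilt [-0.17  0.5 ]
jaw 80.4
off [-2.1 -5.8  0.3]
twist z 0.4 off if turned first [-2.1 -5.8  0.3]
top pin_seat 0.44 [260. 164.] [568.3 -50.  148. ]
top gate_axis 0.63 [257. 164.] [569.5 -41.  135. ]
side gate_hole 0.86 [206. 232.] [602.  138.5 135. ]
side pin_seat 0.59 [210. 227.] [593.3 134.4 148. ]
```

View pics/c1.png

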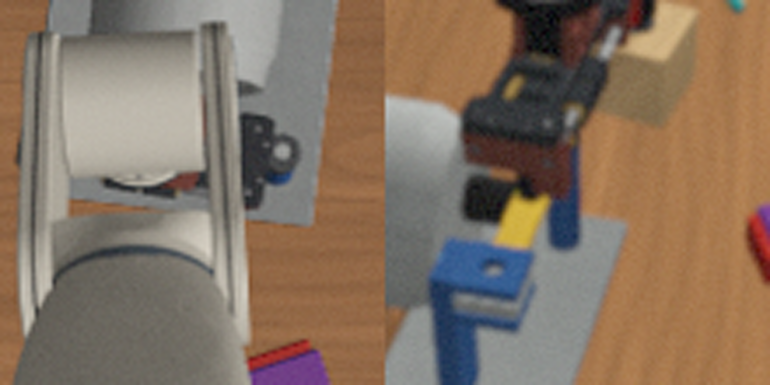

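Request:
{"op": "send_rows", "data": {"rows": [{"offset": [0.01,0,0],"twist": [0,0,0]},{"offset": [0.012,0,0],"twist": [0,0,0]},{"offset": [0.005,0,-0.02],"twist": [0,0,0]},{"offset": [0,0,-0.025],"twist": [0,0,0]},{"offset": [0,0,-0.03],"twist": [0,0,0]}]}}

```text
t: 5.13
ee_pos: [534.3, 55.0, 406.8]
orientation: [-0.261, -3.122, -0.015]
ft_force: [1.2, 0.1, 1.1]
width: 0.5
```

Request:
{"op": "send_rows", "data": {"rows": [{"offset": [-0.0115,-0.0276,0],"twist": [0,0,0]},{"offset": [-0.0115,-0.0276,0],"twist": [0,0,0]},{"offset": [-0.0115,-0.0276,0],"twist": [0,0,0]},{"offset": [-0.0115,-0.0276,0],"twist": [0,0,0]},{"offset": [-0.0115,-0.0276,0],"twist": [0,0,0]}], "gripper": 0.087}}

```text
t: 5.55
ee_pos: [571.9, -88.8, 416.7]
orientation: [0.245, 3.115, 0.019]
ft_force: [0.5, 0.0, 0.4]
width: 30.3
```

Request:
{"op": "send_rows", "data": {"rows": [{"offset": [-0.0115,-0.0276,0],"twist": [0,0,0]},{"offset": [-0.0115,-0.0276,0],"twist": [0,0,0]},{"offset": [-0.0115,-0.0276,0],"twist": [0,0,0]},{"offset": [-0.0115,-0.0276,0],"twist": [0,0,0]},{"offset": [0,0,0],"twist": [0,0,0]}]}}

```text
t: 5.97
ee_pos: [603.3, -214.0, 419.7]
orientation: [0.247, 3.101, 0.012]
ft_force: [-0.1, 0.9, -0.0]
width: 63.8
```

```bash
python3 - <<'E'
from h import *
plan([530,-258,330])
for n,H in {'wrist':{'pin':75,'button_face':108},'top':{'gate_hole':135,'pin_seat':148,'gate_axis':135,'gate_handle':179},'side':{'gate_hole':135,'pin_seat':148,'gate_axis':135,'gate_handle':179}}.items():
    ci=optics.camera_info(n);im,d=optics.get_image(n);cv2.imwrite(f'pics/{n}2.png',im)
    for k,z in H.items():
        for r in nets.spot_point(n,k)[:2]: print(n,k,round(r['conf'],2),np.round(r['position']),np.round(atz(ci,r['position'],z),1))
E
```

```text
t 5.97 pos [ 603.3 -214.   419.7] f [-0.1  0.9 -0. ] w 63.8 q6 -1.78 tilt [1.8  0.31]
jaw 80.9
off [ 68.  -56.   87.1]
wrist pin 0.96 [182. 108.] [ 535.1 -271.3   75. ]
wrist pin 0.87 [42. 73.] [ 476.7 -403.6   75. ]
wrist button_face 0.79 [199. 114.] [ 543.  -250.4  108. ]
top gate_hole 0.62 [196. 154.] [596.  127.6 135. ]
top pin_seat 0.78 [196. 153.] [598.1 125.5 148. ]
top gate_handle 0.67 [224. 155.] [586.7  46.3 179. ]
side gate_hole 0.76 [208. 229.] [599.8 125.6 135. ]
side gate_hole 0.29 [157. 352.] [634.3 455.8 135. ]
side pin_seat 0.86 [211. 227.] [591.5 132.8 148. ]
side pin_seat 0.32 [224. 160.] [ 603.  -139.2  148. ]
side gate_axis 0.88 [232. 186.] [564.4 -43.6 135. ]
side gate_handle 0.77 [220. 191.] [584.2  35.4 179. ]
side gate_handle 0.32 [247. 150.] [ 537.7 -151.3  179. ]
```

View pics/wrist2.png

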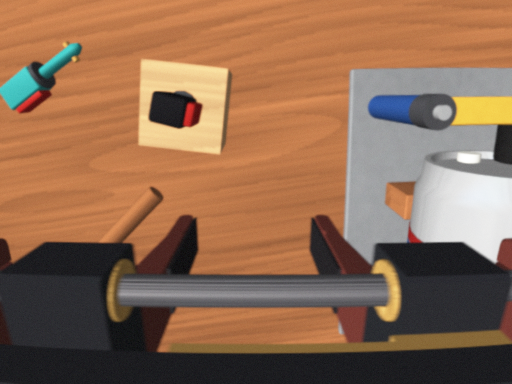

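```bash
cat >> h.py <<'E'
def pinfit(n,im,d,ci,lim=(70,150,140,215)):
    r0,r1,c0,c1=lim;P=[];C=[]
    for r in range(r0,r1):
        for c in range(c0,c1):
            if d[r,c]>0: P.append(atd(ci,(c,r),d[r,c]));C.append(im[r,c])
    return np.array(P),np.array(C).astype(int)
E
python3 - <<'E'
from h import *
im,d=optics.get_image('wrist');ci=optics.camera_info('wrist')
P,C=pinfit('wrist',im,d,ci)
blk=(C.max(1)<70);red=(C[:,2]>110)&(C[:,1]<60)
for nm,m in(('blk',blk),('red',red)):
    q=P[m];print(nm,m.sum(),np.round(np.percentile(q[:,2],[5,50,90,98]),1))
    for lo in(85,120):
        s=q[q[:,2]>lo]
        if len(s)>5: print(lo,len(s),np.round(s.mean(0),1),cv2.minAreaRect(s[:,:2].astype(np.float32)))
wood=~blk&~red&(np.abs(P[:,2]-75)<8)
print('block',wood.sum(),cv2.minAreaRect(P[wood][:,:2].astype(np.float32)))
plan([530,-258,330])
E
```

```text
blk 1131 [109.1 132.5 133.5 134.1]
85 1116 [ 533.7 -270.5  130.6] ((534.6019287109375, -271.18798828125), (29.289304733276367, 25.262069702148438), 66.59601593017578)
120 1043 [ 534.3 -271.2  132.4] ((534.5128173828125, -271.5279846191406), (28.594449996948242, 25.15557861328125), 66.59602355957031)
red 189 [127.2 128.8 129.9 130.7]
85 189 [ 541.7 -256.   128.5] ((542.0435180664062, -256.031982421875), (6.821966648101807, 19.867382049560547), 67.8161392211914)
120 187 [ 541.6 -256.   128.8] ((542.0435180664062, -256.031982421875), (6.821966648101807, 19.867382049560547), 67.8161392211914)
block 4351 ((534.8280639648438, -273.03912353515625), (77.20518493652344, 79.13534545898438), 79.50477600097656)
t 6.67 pos [ 602.2 -209.6  419.1] f [-0.3  0.6 -0.4] w 86.9 q6 -1.78 tilt [1.59 0.47]
jaw 81.1
off [ 66.1 -60.1  86.6]
```

```bash
cat >> h.py <<'E'
def plan2(xyz,jaw):
    plan(xyz);o=ctrl.get_obs();M=R.from_rotvec(o['orientation']).as_matrix();p=o['ee_pos']
    j=np.degrees(np.arctan2(M[1,1],M[0,1]));d=(jaw-j+90)%180-90;a=np.radians(j+d)
    y=np.array([np.cos(a),np.sin(a),0]);z=np.array([0,0,-1.]);Mt=np.c_[np.cross(y,z),y,z]
    print('twist',np.round(R.from_matrix(M.T@Mt).as_rotvec(degrees=True),2),'then off',np.round(Mt.T@(np.array(xyz,float)-p),1))
E
python3 - <<'E'
from h import *
plan2([534.8,-271,271],66.6)
E
```

```text
t 6.67 pos [ 602.2 -209.6  419.1] f [-0.3  0.6 -0.4] w 86.9 q6 -1.78 tilt [1.59 0.47]
jaw 81.1
off [ 60.9 -72.9 145.6]
twist [ 0.9   1.4  14.48] then off [ 37.5 -83.1 148.1]
```

Request:
{"op": "send_rows", "data": {"rows": [{"offset": [0,0,0],"twist": [0.3,0.5,4.8]},{"offset": [0,0,0],"twist": [0.3,0.5,4.8]},{"offset": [0,0,0],"twist": [0.3,0.4,4.8]},{"offset": [0.009,-0.02,0],"twist": [0,0,0]},{"offset": [0.009,-0.02,0],"twist": [0,0,0]}]}}

```text
t: 7.08
ee_pos: [571.1, -237.3, 419.0]
orientation: [0.649, 3.074, -0.0]
ft_force: [-0.9, -0.2, 0.9]
width: 86.8
```

Request:
{"op": "send_rows", "data": {"rows": [{"offset": [0.009,-0.02,0.012],"twist": [0,0,0]},{"offset": [0.009,-0.02,0.012],"twist": [0,0,0]},{"offset": [0,0,0.012],"twist": [0,0,0]},{"offset": [0,0,0.012],"twist": [0,0,0]},{"offset": [0,0,0.002],"twist": [0,0,0]}]}}

```text
t: 7.5
ee_pos: [535.8, -269.5, 368.5]
orientation: [0.652, 3.069, -0.002]
ft_force: [-0.6, 0.7, -0.2]
width: 87.1
```

```bash
python3 - <<'E'
from h import *
plan2([534.8,-271,271],66.6)
E
```

```text
t 7.5 pos [ 535.8 -269.5  368.5] f [-0.6  0.7 -0.2] w 87.1 q6 -1.64 tilt [ 0.2  -0.12]
jaw 66.0
off [ 0.7 -1.8 97.5]
twist [-0.03  0.23 -0.6 ] then off [ 0.3 -1.8 97.5]
```

Request:
{"op": "send_rows", "data": {"rows": [{"offset": [0,-0.001,0.0195],"twist": [0,0.2,-0.6]},{"offset": [0,-0.0008,0.0195],"twist": [0,0,0]},{"offset": [0,0,0.0195],"twist": [0,0,0]},{"offset": [0,0,0.0195],"twist": [0,0,0]},{"offset": [0,0,0.0165],"twist": [0,0,0]}]}}

```text
t: 7.92
ee_pos: [540.9, -269.4, 273.5]
orientation: [0.63, 3.068, -0.004]
ft_force: [-0.2, 0.5, 0.3]
width: 86.7
```

```bash
python3 - <<'E'
from h import *
plan2([534.8,-271,271],66.6)
E
```

```text
t 7.92 pos [ 540.9 -269.4  273.5] f [-0.2  0.5  0.3] w 86.7 q6 -1.65 tilt [ 0.5  -0.24]
jaw 66.8
off [ 5.  -3.9  2.4]
twist [-0.02  0.55  0.2 ] then off [ 5.  -3.9  2.5]
```

Request:
{"op": "send_rows", "data": {"rows": [{"offset": [0.002,-0.002,0.001],"twist": [0,0.3,0.2]},{"offset": [0.002,-0.001,0.001],"twist": [0,0.2,0]},{"offset": [0.001,-0.001,0],"twist": [0,0,0]},{"offset": [0,0,0],"twist": [0,0,0]},{"offset": [0,0,0],"twist": [0,0,0]}]}}

```text
t: 8.33
ee_pos: [536.3, -268.8, 269.6]
orientation: [-0.632, -3.074, -0.002]
ft_force: [0.2, 0.2, 0.0]
width: 87.0
```

```bash
python3 - <<'E'
from h import *
plan2([534.8,-271,271],66.6)
E
```

```text
t 8.33 pos [ 536.3 -268.8  269.6] f [0.2 0.2 0. ] w 87.0 q6 -1.65 tilt [-0.19  0.11]
jaw 66.8
off [ 0.5 -2.6 -1.4]
twist [ 0.03 -0.21  0.17] then off [ 0.5 -2.6 -1.4]
```

Request:
{"op": "send_rows", "data": {"rows": [{"offset": [0,-0.0015,-0.001],"twist": [0,-0.2,0]},{"offset": [0,-0.001,0],"twist": [0,0,0]},{"offset": [0,0,0],"twist": [0,0,0]},{"offset": [0,0,0],"twist": [0,0,0]},{"offset": [0,0,0],"twist": [0,0,0]}], "gripper": 0.02}}

```text
t: 8.75
ee_pos: [536.2, -272.0, 274.3]
orientation: [0.632, 3.071, -0.002]
ft_force: [0.3, 0.5, 0.4]
width: 57.0
```

Request:
{"op": "send_rows", "data": {"rows": [{"offset": [0,0,0],"twist": [0,0,0]},{"offset": [0,0,0],"twist": [0,0,0]},{"offset": [0,0,0],"twist": [0,0,0]},{"offset": [0,0,0],"twist": [0,0,0]},{"offset": [0,0,0],"twist": [0,0,0]}]}}

```text
t: 9.17
ee_pos: [536.2, -272.2, 274.8]
orientation: [0.632, 3.07, -0.002]
ft_force: [-0.8, 0.1, 1.5]
width: 30.2
```

```bash
python3 - <<'E'
from h import *
plan2([534.8,-271,271],66.6)
E
```

```text
t 9.17 pos [ 536.2 -272.2  274.8] f [-0.8  0.1  1.5] w 30.2 q6 -1.65 tilt [ 0.36 -0.16]
jaw 66.7
off [1.8 0.5 3.7]
twist [-0.01  0.39  0.13] then off [1.8 0.5 3.8]
```

Request:
{"op": "send_rows", "data": {"rows": [{"offset": [0,0,-0.02],"twist": [0,0,0]},{"offset": [0,0,-0.04],"twist": [0,0,0]},{"offset": [0,0,-0.04],"twist": [0,0,0]},{"offset": [0,0,-0.04],"twist": [0,0,0]},{"offset": [0,0,-0.04],"twist": [0,0,0]}]}}

```text
t: 9.58
ee_pos: [532.8, -270.4, 448.2]
orientation: [-0.63, -3.059, -0.01]
ft_force: [0.4, 0.6, -2.6]
width: 30.5
```

```bash
python3 - <<'E'
from h import *
plan2([634,112,480],66.6)
E
```

```text
t 9.58 pos [ 532.8 -270.4  448.2] f [ 0.4  0.6 -2.6] w 30.5 q6 -1.65 tilt [-0.96  0.56]
jaw 66.7
off [ 58.7 391.3 -29.8]
twist [ 0.13 -1.1   0.13] then off [ 58.9 391.1 -31.8]
```

Request:
{"op": "send_rows", "data": {"rows": [{"offset": [0.003,0.015,-0.014],"twist": [0,-1.1,0]},{"offset": [0.005,0.03,-0.014],"twist": [0,0,0]},{"offset": [0.005,0.034,0],"twist": [0,0,0]},{"offset": [0.005,0.034,0],"twist": [0,0,0]},{"offset": [0.005,0.034,0],"twist": [0,0,0]}]}}

```text
t: 10.0
ee_pos: [570.7, -125.6, 485.8]
orientation: [0.645, 3.056, -0.003]
ft_force: [0.3, -0.5, -1.6]
width: 30.4
```

Request:
{"op": "send_rows", "data": {"rows": [{"offset": [0.005,0.034,0],"twist": [0,0,0]},{"offset": [0.005,0.034,0],"twist": [0,0,0]},{"offset": [0.005,0.034,0],"twist": [0,0,0]},{"offset": [0.005,0.034,0],"twist": [0,0,0]},{"offset": [0.005,0.034,0],"twist": [0,0,0]}]}}

```text
t: 10.42
ee_pos: [615.1, 51.9, 479.8]
orientation: [0.647, 3.061, -0.002]
ft_force: [0.5, -0.6, -1.7]
width: 30.7
```

```bash
python3 - <<'E'
from h import *
plan2([634,112,480],66.6)
E
```

```text
t 10.42 pos [615.1  51.9 479.8] f [ 0.5 -0.6 -1.7] w 30.7 q6 -1.09 tilt [ 0.74 -0.23]
jaw 66.1
off [ 7.1 62.6 -0.2]
twist [ 0.08  0.77 -0.46] then off [ 6.6 62.6 -0.2]
```

Request:
{"op": "send_rows", "data": {"rows": [{"offset": [0.002,0.021,0],"twist": [0,0.7,-0.4]},{"offset": [0.002,0.019,0],"twist": [0,0,0]},{"offset": [0.001,0.012,0],"twist": [0,0,0]},{"offset": [0.001,0.004,0],"twist": [0,0,0]},{"offset": [0,0,0],"twist": [0,0,0]}]}}

```text
t: 10.83
ee_pos: [630.8, 118.6, 472.6]
orientation: [-0.623, -3.072, -0.002]
ft_force: [-0.4, -0.1, -0.8]
width: 30.1
```

```bash
python3 - <<'E'
from h import *
optics.get_image('top')
plan2([634,112,480],66.6)
ci=optics.camera_info('wrist');im,d=optics.get_image('wrist');cv2.imwrite('pics/w3.png',im)
for k,z in {'gate_hole':135,'pin_seat':148}.items():
    for r in nets.spot_point('wrist',k)[:2]: print(k,round(r['conf'],2),np.round(r['position'],1),np.round(atz(ci,r['position'],z),1))
for k in ['pin_tip','pin']:
    for r in nets.spot_point('wrist',k)[:2]: print(k,round(r['conf'],2),np.round(r['position'],1))
o=ctrl.get_obs();M=R.from_rotvec(o['orientation']).as_matrix();print('tip exp',proj(ci,o['ee_pos']+M@[0,0,258]))
cv2.imwrite('pics/w3c.png',cv2.resize(im[90:290,150:400],None,fx=3,fy=3,interpolation=cv2.INTER_CUBIC))
E
```

```text
t 10.88 pos [630.7 118.  472.5] f [-0.1  0.4 -2.3] w 30.5 q6 -1.01 tilt [-0.38  0.14]
jaw 67.0
off [-5.3 -4.3 -7.5]
twist [-0.02 -0.4   0.44] then off [-5.4 -4.2 -7.5]
gate_hole 0.91 [249.5 140.3] [593.6 129.7 135. ]
pin_seat 0.73 [251.2 219.5] [667.6 100.2 148. ]
pin_seat 0.58 [246.4 136.5] [588. 129. 148.]
pin_tip 0.81 [254.8 192.8]
pin 0.92 [83.5 13.2]
pin 0.64 [250.6 218.9]
tip exp [251.6274442  199.15223456]
```

View pics/w3c.png

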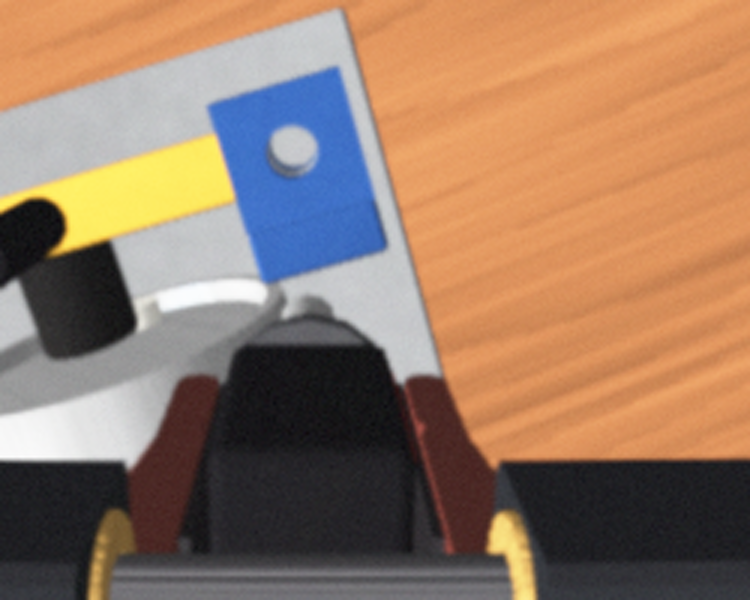

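```bash
cat >> h.py <<'E'
def hole(im,ci,d=None,z=148,box=None):
    hsv=cv2.cvtColor(im,cv2.COLOR_BGR2HSV);b=((hsv[...,0]>100)&(hsv[...,0]<130)&(hsv[...,1]>110)).astype(np.uint8)
    cs,h=cv2.findContours(b,cv2.RETR_CCOMP,cv2.CHAIN_APPROX_NONE)
    for c,hh in zip(cs,h[0]):
        if hh[3]>=0 and cv2.contourArea(c)>60:
            e=cv2.fitEllipse(c);print('hole px',np.round(e[0],1),np.round(e[1],1),'world',np.round(atz(ci,e[0],z),1))
            if d is not None:
                x,y=map(int,np.round(e[0]));print('z in hole',[[round(float(atd(ci,(i,j),d[j,i])[2])) for i in range(x-4,x+5,2)] for j in range(y-4,y+5,2)])
E
python3 - <<'E'
from h import *
ci=optics.camera_info('wrist');im,d=optics.get_image('wrist')
hole(im,ci,d)
o=ctrl.get_obs();M=R.from_rotvec(o['orientation']).as_matrix();p=o['ee_pos']
print('tip by pose',np.round(p+M@[0,0,258],1),'tip by image',np.round(atz(ci,(254,198),p[2]-258),1), 'net',np.round(atz(ci,(254.8,192.8),p[2]-258),1))
E
```

```text
hole px [248.2 137.9] [17.9 18.5] world [591.1 128.6 148. ]
z in hole [[13, 12, 11, 14, 12], [12, 13, 13, 13, 12], [12, 11, 13, 12, 11], [11, 12, 13, 12, 11], [111, 12, 12, 13, 12]]
tip by pose [629.9 117.2 216. ] tip by image [630.9 117.4 216. ] net [627.3 119.7 216. ]
```

```bash
python3 - <<'E'
from h import *
plan2([609.5,120.8,425],66.8)
E
```

```text
t 11.18 pos [631.1 116.5 474. ] f [ 0.4  0.3 -1.4] w 30.5 q6 -1.01 tilt [-0.25  0.16]
jaw 66.9
off [21.3 -4.6 49.1]
twist [ 0.05 -0.29  0.11] then off [21.5 -4.6 49. ]
```

Request:
{"op": "send_rows", "data": {"rows": [{"offset": [0.006,-0.001,0.013],"twist": [0,-0.2,0]},{"offset": [0.006,-0.001,0.013],"twist": [0,0,0]},{"offset": [0.006,-0.001,0.013],"twist": [0,0,0]},{"offset": [0.003,-0.001,0.007],"twist": [0,0,0]},{"offset": [0,0,0],"twist": [0,0,0]}]}}

```text
t: 11.6
ee_pos: [610.0, 117.7, 428.9]
orientation: [0.636, 3.073, 0.004]
ft_force: [0.4, -1.0, -1.6]
width: 30.8
```

```bash
python3 - <<'E'
from h import *
optics.get_image('top')
ci=optics.camera_info('wrist');im,d=optics.get_image('wrist')
plan2([609.5,120.8,425],66.8)
hole(im,ci)
o=ctrl.get_obs();M=R.from_rotvec(o['orientation']).as_matrix();p=o['ee_pos']
t=p+M@[0,0,258];print('tip by pose',np.round(t,1),np.round(proj(ci,t),1))
for r in nets.spot_point('wrist','pin_tip')[:1]: print(r,atz(ci,r['position'],p[2]-258))
im=cv2.resize(im[110:230,180:330],None,fx=5,fy=5,interpolation=cv2.INTER_CUBIC)
cv2.imwrite('pics/w4.png',im)
E
```

```text
t 11.7 pos [610.9 117.9 430.4] f [ 0.6  0.1 -2.4] w 30.3 q6 -0.99 tilt [0.38 0.13]
jaw 66.6
off [2.5 2.1 5.4]
twist [ 0.26  0.3  -0.18] then off [2.4 2.1 5.4]
hole px [254.4 162.8] [19.9 20.7] world [591.1 128.5 148. ]
tip by pose [612.6 118.5 172.4] [253.8 198.1]
{'position': [253.4, 193.0], 'conf': 0.85} [608.67222547 119.81265379 172.39666758]
```

View pics/w4.png

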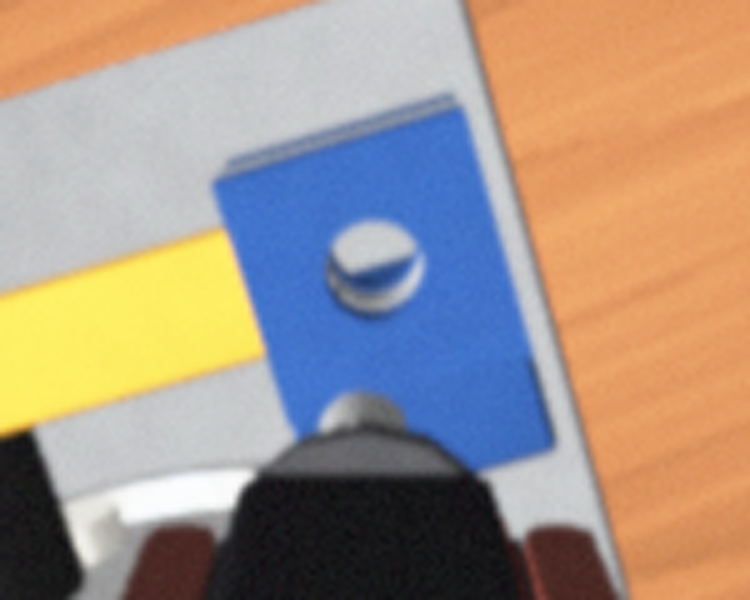

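```bash
python3 - <<'E'
from h import *
ci=optics.camera_info('wrist');o=ctrl.get_obs();M=R.from_rotvec(o['orientation']).as_matrix();p=o['ee_pos']
for v in [(7,-.5,245),(7,-.5,250),(5,-.5,258),(17,-.5,200),(17,-.5,194),(13,-.5,142)]: print(v,np.round(proj(ci,p+M@np.array(v)),1))
plan2([591.3,129,416],66.8)
E
```

```text
(7, -0.5, 245) [252.4 192.7]
(7, -0.5, 250) [252.4 191. ]
(5, -0.5, 258) [252.4 190.8]
(17, -0.5, 200) [252.2 196.5]
(17, -0.5, 194) [252.2 199.4]
(13, -0.5, 142) [251.9 243.6]
t 11.75 pos [611.2 118.  430.9] f [ 0.5 -0.1 -1.7] w 30.2 q6 -0.99 tilt [0.44 0.14]
jaw 66.6
off [22.7  2.1 14.8]
twist [ 0.3   0.35 -0.18] then off [22.6  2.3 14.9]
```

Request:
{"op": "send_rows", "data": {"rows": [{"offset": [0.006,0.001,0.002],"twist": [0.3,0.3,-0.1]},{"offset": [0.006,0.001,0.003],"twist": [0,0,0]},{"offset": [0.006,0,0.003],"twist": [0,0,0]},{"offset": [0.003,0,0.003],"twist": [0,0,0]},{"offset": [0,0,0],"twist": [0,0,0]}]}}

```text
t: 12.17
ee_pos: [592.1, 129.1, 421.5]
orientation: [0.633, 3.072, 0.002]
ft_force: [-0.6, 0.1, -2.7]
width: 30.1
```

```bash
python3 - <<'E'
from h import *
optics.get_image('top')
plan2([592.8,128.4,412],66.8)
E
```

```text
t 12.22 pos [592.4 129.1 421.8] f [-1.2 -0.6 -1.5] w 30.4 q6 -0.97 tilt [0.3  0.02]
jaw 66.7
off [-0.6 -0.5  9.8]
twist [ 0.14  0.26 -0.1 ] then off [-0.6 -0.5  9.8]
```

Request:
{"op": "send_rows", "data": {"rows": [{"offset": [0,0,0.003],"twist": [0.1,0.2,0]},{"offset": [0,0,0.003],"twist": [0,0,0]},{"offset": [0,0,0.003],"twist": [0,0,0]},{"offset": [0,0,0.002],"twist": [0,0,0]},{"offset": [0,0,0],"twist": [0,0,0]}]}}

```text
t: 12.63
ee_pos: [592.8, 129.2, 409.9]
orientation: [0.633, 3.075, 0.001]
ft_force: [0.4, -0.3, -2.3]
width: 30.3
```

```bash
python3 - <<'E'
from h import *
optics.get_image('top')
ci=optics.camera_info('wrist');im,d=optics.get_image('wrist')
plan2([592.8,128.4,412],66.8)
a=im[140:240,190:315]
ci=optics.camera_info('side');im2,_=optics.get_image('side');b=im2[170:270,160:260]
cv2.imwrite('pics/w5.png',cv2.resize(np.hstack([a,b]),None,fx=3.5,fy=3.5,interpolation=cv2.INTER_CUBIC))
E
```

```text
t 12.73 pos [592.8 129.2 410.3] f [ 0.3  0.2 -1.8] w 30.1 q6 -0.97 tilt [0.13 0.01]
jaw 66.7
off [-0.3 -0.8 -1.7]
twist [ 0.06  0.11 -0.08] then off [-0.3 -0.8 -1.7]
```

View pics/w5.png

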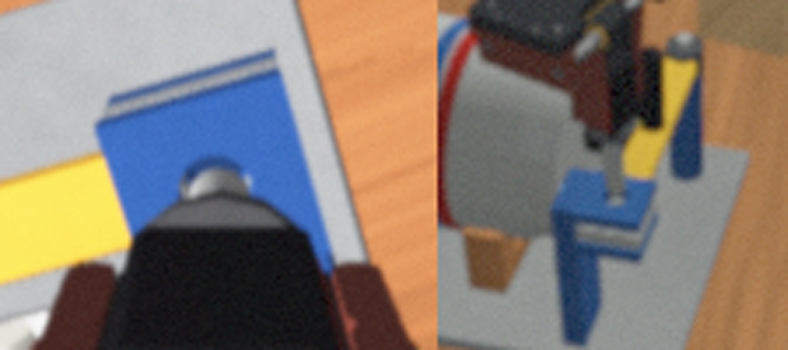

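Request:
{"op": "send_rows", "data": {"rows": [{"offset": [0,-0.0004,0.002],"twist": [0,0.1,0]},{"offset": [0,0,0.003],"twist": [0,0,0]},{"offset": [0,0,0.003],"twist": [0,0,0]},{"offset": [0,0,0.003],"twist": [0,0,0]},{"offset": [0,0,0.003],"twist": [0,0,0]}]}}

```text
t: 13.2
ee_pos: [593.1, 128.8, 396.3]
orientation: [0.634, 3.075, 0.003]
ft_force: [0.8, -0.4, -1.8]
width: 30.5
```

```bash
python3 - <<'E'
from h import *
plan2([592.8,128.4,348],66.8);print(ctrl.get_obs()['moment'])
E
```

```text
t 13.2 pos [593.1 128.8 396.3] f [ 0.8 -0.4 -1.8] w 30.5 q6 -0.97 tilt [0.16 0.08]
jaw 66.7
off [ 0.2 -0.6 48.3]
twist [ 0.14  0.11 -0.09] then off [ 0.1 -0.5 48.3]
[-0.04894705 -0.00473133 -0.02006636]
```

Request:
{"op": "send_rows", "data": {"rows": [{"offset": [0,-0.0002,0.003],"twist": [0.1,0.1,0]},{"offset": [0,0,0.003],"twist": [0,0,0]},{"offset": [0,0,0.003],"twist": [0,0,0]},{"offset": [0,0,0.003],"twist": [0,0,0]},{"offset": [0,0,0.003],"twist": [0,0,0]}]}}

```text
t: 13.62
ee_pos: [593.0, 128.6, 379.3]
orientation: [-0.634, -3.077, -0.0]
ft_force: [0.8, 0.1, -2.2]
width: 30.1
```

```bash
python3 - <<'E'
from h import *
plan2([592.8,128.4,348],66.8);print(ctrl.get_obs()['moment'])
E
```

```text
t 13.62 pos [593.  128.6 379.3] f [ 0.8  0.1 -2.2] w 30.1 q6 -0.97 tilt [-0.01  0.01]
jaw 66.7
off [ 0.1 -0.2 31.3]
twist [ 0.01 -0.02 -0.09] then off [ 0.1 -0.2 31.3]
[-0.02023533 -0.01509234 -0.04502992]
```

Through the lug (tip at about 121 mm) with no contact force; continuing.

Request:
{"op": "send_rows", "data": {"rows": [{"offset": [0,0,0.003],"twist": [0,0,0]},{"offset": [0,0,0.003],"twist": [0,0,0]},{"offset": [0,0,0.003],"twist": [0,0,0]},{"offset": [0,0,0.003],"twist": [0,0,0]},{"offset": [0,0,0.003],"twist": [0,0,0]}]}}

```text
t: 14.03
ee_pos: [593.0, 128.6, 362.5]
orientation: [-0.634, -3.077, -0.0]
ft_force: [-0.6, -0.2, -0.9]
width: 30.4
```

```bash
python3 - <<'E'
from h import *
plan2([592.8,128.4,348],66.8);print(ctrl.get_obs()['moment'])
E
```

```text
t 14.03 pos [593.  128.6 362.5] f [-0.6 -0.2 -0.9] w 30.4 q6 -0.97 tilt [-0.02  0.02]
jaw 66.7
off [ 0.1 -0.2 14.5]
twist [ 0.01 -0.02 -0.09] then off [ 0.1 -0.2 14.5]
[-0.05785028  0.01047688  0.03838719]
```

Request:
{"op": "send_rows", "data": {"rows": [{"offset": [0,0,0.003],"twist": [0,0,0]},{"offset": [0,0,0.003],"twist": [0,0,0]},{"offset": [0,0,0.003],"twist": [0,0,0]},{"offset": [0,0,0.002],"twist": [0,0,0]},{"offset": [0,0,0.001],"twist": [0,0,0]}]}}

```text
t: 14.45
ee_pos: [593.0, 128.5, 348.7]
orientation: [-0.634, -3.076, 0.0]
ft_force: [1.2, 0.4, -1.8]
width: 30.0
```

Request:
{"op": "send_rows", "data": {"rows": [{"offset": [0,0,0.001],"twist": [0,0,0]},{"offset": [0,0,0.001],"twist": [0,0,0]},{"offset": [0,0,0.001],"twist": [0,0,0]},{"offset": [0,0,0],"twist": [0,0,0]},{"offset": [0,0,0],"twist": [0,0,0]}]}}

```text
t: 14.87
ee_pos: [593.1, 128.6, 348.5]
orientation: [0.634, 3.077, 0.001]
ft_force: [-0.3, -0.8, -1.6]
width: 30.4
```

```bash
python3 - <<'E'
from h import *
plan2([592.8,128.4,348],66.8)
E
```

```text
t 14.87 pos [593.1 128.6 348.5] f [-0.3 -0.8 -1.6] w 30.4 q6 -0.97 tilt [0.02 0.02]
jaw 66.7
off [ 0.2 -0.3  0.5]
twist [ 0.02  0.01 -0.09] then off [ 0.2 -0.3  0.5]
```

Request:
{"op": "send_rows", "data": {"rows": [{"offset": [0,0,0.002],"twist": [0,0,0]},{"offset": [0,0,0.002],"twist": [0,0,0]},{"offset": [0,0,0.002],"twist": [0,0,0]},{"offset": [0,0,0.002],"twist": [0,0,0]},{"offset": [0,0,0.002],"twist": [0,0,0]}]}}

```text
t: 15.28
ee_pos: [593.1, 128.6, 347.6]
orientation: [0.634, 3.075, 0.002]
ft_force: [-7.1, -1.3, 16.5]
width: 30.4
```

```bash
python3 - <<'E'
from h import *
plan2([592.8,128.4,348],66.8)
E
```

```text
t 15.28 pos [593.1 128.6 347.6] f [-7.1 -1.3 16.5] w 30.4 q6 -0.97 tilt [0.12 0.03]
jaw 66.7
off [ 0.2 -0.3 -0.4]
twist [ 0.08  0.1  -0.09] then off [ 0.2 -0.3 -0.4]
```

Request:
{"op": "send_rows", "data": {"rows": [{"offset": [0,0,0],"twist": [0,0,0]},{"offset": [0,0,0],"twist": [0,0,0]},{"offset": [0,0,0],"twist": [0,0,0]},{"offset": [0,0,0],"twist": [0,0,0]},{"offset": [0,0,0],"twist": [0,0,0]}], "gripper": 0.065}}

```text
t: 15.7
ee_pos: [593.5, 128.7, 348.4]
orientation: [0.633, 3.073, 0.003]
ft_force: [-0.1, -0.0, -0.5]
width: 60.1
```

Request:
{"op": "send_rows", "data": {"rows": [{"offset": [0,0,0],"twist": [0,0,0]},{"offset": [0,0,-0.005],"twist": [0,0,0]},{"offset": [0,0,-0.01],"twist": [0,0,0]},{"offset": [0,0,-0.02],"twist": [0,0,0]},{"offset": [0,0,-0.02],"twist": [0,0,0]}]}}

```text
t: 16.12
ee_pos: [592.2, 128.4, 401.1]
orientation: [-0.633, -3.072, 0.003]
ft_force: [0.5, -0.1, 0.4]
width: 65.0
```

Request:
{"op": "send_rows", "data": {"rows": [{"offset": [0,0,-0.03],"twist": [0,0,0]},{"offset": [0,0,-0.03],"twist": [0,0,0]},{"offset": [-0.02,0,-0.02],"twist": [0,0,0]},{"offset": [-0.02,0,0],"twist": [0,0,0]},{"offset": [-0.02,0,0],"twist": [0,0,0]}]}}

```text
t: 16.53
ee_pos: [646.4, 105.6, 495.0]
orientation: [0.629, 3.076, 0.002]
ft_force: [1.0, 0.0, -0.3]
width: 65.1
```

```bash
python3 - <<'E'
from h import *
optics.get_image('top')
ci=optics.camera_info('wrist');im,d=optics.get_image('wrist')
plan2([592.8,128.4,348],66.8)
for k,z in {'button_face':181,'pin':148}.items():
    for r in nets.spot_point('wrist',k)[:2]: print(k,round(r['conf'],2),np.round(r['position'],1),np.round(atz(ci,r['position'],z),1))
hsv=cv2.cvtColor(im,cv2.COLOR_BGR2HSV);P,C=pinfit('w',im,d,ci,(90,240,170,330))
z=P[:,2];blk=(C.max(1)<70)&(z>195)&(z<215);red=(C[:,2]>110)&(C[:,1]<60)&(z>190)
for m in(blk,red):
    if m.sum()>5:print(m.sum(),np.median(z[m]),cv2.minAreaRect(P[m][:,:2].astype(np.float32)))
im2,_=optics.get_image('side')
cv2.imwrite('pics/w6.png',np.hstack([cv2.resize(im[80:280,150:350],(400,400)),cv2.resize(im2[170:270,160:260],(400,400),interpolation=cv2.INTER_CUBIC)]))
E
```

```text
t 16.63 pos [647.9 104.8 494.3] f [-0.2  1.  -0.6] w 64.9 q6 -1.02 tilt [0.2  0.03]
jaw 66.8
off [ 60.4  -0.3 146.2]
twist [ 0.11  0.17 -0.03] then off [ 59.9   0.  146.3]
button_face 0.77 [82.6 42.9] [474.7  14.4 181. ]
button_face 0.64 [274.1 110.6] [598.4 148.  181. ]
pin 0.58 [251.3 111.6] [591.6 128.2 148. ]
991 205.82072869884684 ((590.4674682617188, 127.14954376220703), (27.991897583007812, 24.779178619384766), 66.70802307128906)
192 202.0050387721239 ((621.500732421875, 140.2081298828125), (10.105977058410645, 67.32431030273438), 82.12916564941406)
```

View pics/w6.png

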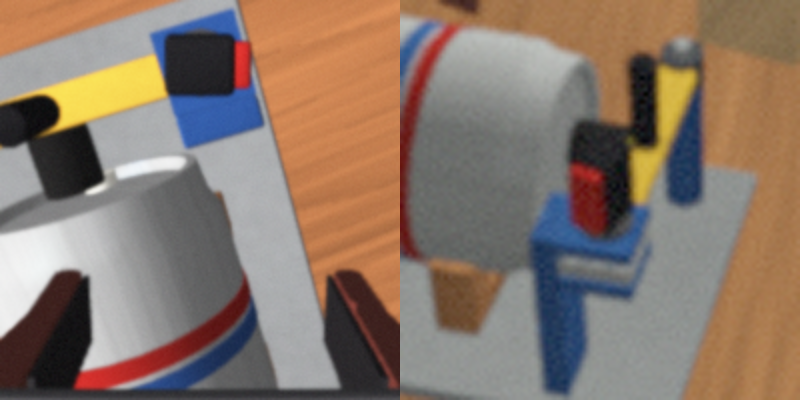

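```bash
python3 -c "
from workcell import ctrl
print(ctrl.close_job())"
```

```text
the job is handed in; nothing more can be done
None
```

The bar is closed and the pin is through all three holes and locked. I handed the job in at about 17 s of the 64 s allowed.

- **Bar:** I pushed it shut by its handle with closed fingers until it stopped, at about 40 N. The wrist camera's depth reading through the bracket's hole then reached the base plate at 12 mm, so the holes were in line.
- **Pin:** I took the black pin standing in the block with its button squeezed in (finger opening 30 mm). It went down with no side force, until the collar met the bracket at 16.5 N, at the expected height.
- **Last checks:** After I let go, the top of the pin's handle was 206 mm high (148 + 58 expected). The button face was about 22 mm from the pin's axis, which is where it sits when out. The gripper was clear, with no force on it.

The brass studs below the lower plate can't be seen directly, so the lock is inferred from the button position and the collar height. In the final wrist picture the network's first guess for the button was the purple look-alike; I used its second guess, which matched the picture. I did not re-measure the jug, mallet and bottle at the end; the arm never touched them.

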